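Turn the spice carousel until the salt shaker is at the pointer

ROBOT

A 6-joint arm with a two-finger parallel gripper is mounted at the origin on a cart in front of the work surface, level with it; the furniture and walls round the work are solid. World frame = base frame: x ahead of the robot, y to its left, z up, the work surface at z = 0. Lengths are in m, angles in degrees, forces in N, time in s.
With the tool pointing down it reaches from about 0.4 to 0.825 m from the base axis. Payload 7 kg.
Tool frame: the origin (TCP) lies midway between the tips of the shut fingers; the grasp point (between the pads) lies 19 mm behind it; z points along the fingers, y is the line along which they close (so a half turn about z gives the same grasp; the last joint's range is limited). The gripper opens to 88 mm and grips with 3 to 60 N. Pads are 19 mm wide; open, the fingers measure 130 mm over their backs; the gripper's body (78 mm by 193 mm) begins 47 mm behind the grasp point.
Start: joints at [-55.113, 20.546, 0.682, 0, -70.136, -16.507], TCP at [0.213, -0.641, 0.227] pointing down, gripper open.
Joint ranges: [-176.03, 176.03], [-82.01, 121.73], [-58.28, 71.71], [-173.87, 95.51], [-174.79, -0.11], [-173.66, 173.66]. Speed limits (degrees/s): [136.94, 136.94, 172.46, 180, 180, 180].

INTERFACE

Orientations are given as a 3x3 rotation matrix whose columns are the frame's x, y, z axes.
In Python, from rig import robot gives the robot as it stands. Calls block until the motion is done:
- robot.goto(position, orientation): joint-space move of the TCP to a pose.
- robot.servo_line(position, ori=None, speed=0.15): straight line of the TCP; ori=None keeps the orientation; speed is the mean speed in m/s.
- robot.movej(angles): joint-space move.
- robot.move_gripper(opening): opening from 0.0 (shut) to 1.0 (fully open); the grip force is fixed at half the most; returns when the fingers have stopped.
- robot.dwell(seconds).
- robot.ik(position, orientation): joint angles nearest the present ones, or None.
- robot.grab_frame(name): name is "side" or "top"; returns (picture, depth): 384x512x3 uint8, red, green, blue; 384x512 float32, m along the optical axis (not along the pixel's ray), 0 where there is no reading.
- robot.camera_info(name): a dict with "vfov" (degrees; the focal length in pixels is half the picture's height over the tangent of half this angle, whatever the lens; pixels are square), "cx", "cy" (the principal point, pixels), "view" (4x4, takes a point from world to camera coordinates). Camera axes: x right, y down, z forward; pixel columns grow to the right and rows downward; lengths in m; the calibration is good to about 2 mm. A picture is of the moment at which its call begins. camera_info takes no time and is no camera call.
A pose or a line that the arm cannot do raises robot.Unreachable and nothing moves.
- robot.job_done(): hands the job in; it is judged then, once.
Readings, each from a call of its own:
- robot.read_t(): time.
- robot.read_qpos(): joint angles.
- robot.read_qvel(): joint speeds.
- robot.read_effort(): joint torques, N m.
- robot.read_position(): TCP position.
- robot.read_tcp_rot(): TCP orientation.
- robot.read_force(): force on the tool from outside, world axes, zero at the start.
- robot.read_ft_torque(): the same for the moment, N m.
- robot.read_grip_width(): opening from 0.0 (shut) to 1.0 (fully open).
- robot.read_finger_force(): force on a finger pad.
Only numpy, scipy, OpenCV 4.12 (cv2) and the standard library are available. Lean on these libraries where they do the work, as an engineer would, in place of code of your own. Each camera call takes 0.05 s, during which the arm holds its last target. There are 200 camera calls.

TASK

Turn the spice carousel, by pushing the posts on its rim with the fingertips, until the salt shaker that stands on it is at the front, in line with the pointer that sticks out from the carousel's foot; leave the carousel at rest. Push gently and grip nothing: do not touch the shaker or the spice jars, which must stay upright in their cups, and leave the tin, the coffee jar and the glass beside the carousel where they are.

Things in the scene. Friction and masses are not known exactly. Their poses are not given: they have to be found in the camera images.
- foot: Fixed dark-steel foot of the carousel: low disc (diameter 190, height 13) under the turning board. One flat pointer tongue (22 wide, 8 high, arrow tip) lies on the worktop and reaches out to 163 from the axis, 38 beyond the board's edge, along this frame's -x, roughly towards the robot. Origin: on the turning axis, at worktop level; z up.
- turntable: Dark-wood board, diameter 250, top 30 above the worktop; turns both ways without stop about its z (up). Friction 0.12 N m (1 N at a post): it stays where left. Origin: on the axis, 14 above the worktop. Four cups (round rims, inner diameter 50, outer 56, 12 high) are centred 70 from the axis along its +x, +y, -x, -y; between them four posts on the rim (post0 to post3).
- post0 (a point): Steel push post 0 of the turntable, 112 from the axis at 45 degrees from the turntable's x towards its y. Fixed to the board, upright, diameter 14, bare from 34 to 90 above the worktop, with a ball (diameter 17) on top that ends 106 above it. This point: on the post's centre line, 70 above the worktop.
- post1 (a point): Steel push post 1 of the turntable, 112 from the axis at 135 degrees from the turntable's x towards its y. Fixed to the board, upright, diameter 14, bare from 34 to 90 above the worktop, with a ball (diameter 17) on top that ends 106 above it. This point: on the post's centre line, 70 above the worktop.
- post2 (a point): Steel push post 2 of the turntable, 112 from the axis at 225 degrees from the turntable's x towards its y. Fixed to the board, upright, diameter 14, bare from 34 to 90 above the worktop, with a ball (diameter 17) on top that ends 106 above it. This point: on the post's centre line, 70 above the worktop.
- post3 (a point): Steel push post 3 of the turntable, 112 from the axis at 315 degrees from the turntable's x towards its y. Fixed to the board, upright, diameter 14, bare from 34 to 90 above the worktop, with a ball (diameter 17) on top that ends 106 above it. This point: on the post's centre line, 70 above the worktop.
- shaker: Salt shaker: clear glass body with a domed grey cap, diameter 44, height 90, shorter than the spice jars; stands loose in one of the four cups. Origin: centre of its underside (30 above the worktop), z up.
- spice_a: Spice jar of clear glass with a wide red screw cap, diameter 45, height 106, one of three; stands loose in a cup of the turntable. Origin: centre of its underside, z up.
- spice_b: Spice jar of clear glass with a wide red screw cap, diameter 45, height 106, one of three; stands loose in a cup of the turntable. Origin: centre of its underside, z up.
- spice_c: Spice jar of clear glass with a wide red screw cap, diameter 45, height 106, one of three; stands loose in a cup of the turntable. Origin: centre of its underside, z up.
- tin: Bystander: blue tea tin, 64 x 90 x 62 high, on the worktop to the left of the carousel. Origin: centre of its underside.
- coffee_jar: Bystander: glass jar with a yellow lid, diameter 59, height 105, behind and left of the carousel. Origin: centre of its underside.
- tumbler: Bystander: clear drinking glass, diameter 89, height 108, to the right of the carousel. Origin: centre of its underside.

How it is judged (in metres and radians):
At the end, for the whole second after the job is handed in: The shaker is on the pointer's side, at least 55 mm out from the axis and within 15 mm of the pointer's centre line (about 12 degrees); it and the three jars stand on the board in their cups, upright within 0.15 rad and within 80 mm of the axis; board and shaker are at rest (y of shaker in the frame of foot between -0.015 and 0.015 m and x of shaker in the frame of foot below -0.055 m and horizontal distance between each of shaker, spice_a, spice_b, spice_c and turntable below 0.08 m and angle between each of shaker, spice_a, spice_b, spice_c's own z axis and vertical below 0.15 rad and z of each of shaker, spice_a, spice_b, spice_c in the frame of foot below 0.04 m and linear speed of shaker below 0.01 m/s and angular speed of turntable below 0.05 rad/s); the robot touches nothing.
It fails at once if the shaker or a spice jar is lifted out of its cup or tipped (z of any of shaker, spice_a, spice_b, spice_c in the frame of foot above 0.042 m or angle between any of shaker, spice_a, spice_b, spice_c's own z axis and vertical above 0.35 rad).
It fails at once if the robot touches the shaker or a spice jar (contact force between any of the fingers, the arm and shaker above 1 N or contact force between any of the fingers, the arm and spice_a above 1 N or contact force between any of the fingers, the arm and spice_b above 1 N or contact force between any of the fingers, the arm and spice_c above 1 N).
It fails at once if the carousel is shoved or squeezed hard (more than 20 N) (contact force between the fingers and turntable above 20 N).
It fails at once if a post is gripped between the fingers ((horizontal distance between the grasp point and post0 below 0.01 m or horizontal distance between the grasp point and post1 below 0.01 m or horizontal distance between the grasp point and post2 below 0.01 m or horizontal distance between the grasp point and post3 below 0.01 m) and height (world z) of the grasp point below 0.1 m and contact force between the fingers and turntable above 0.5 N).
It fails at once if the tin, the coffee jar or the tumbler is pushed away or knocked over (distance of any of tin, coffee_jar, tumbler from where it was at the start of the episode above 0.03 m or angle between any of tin, coffee_jar, tumbler's own z axis and vertical above 0.35 rad).
It also fails if it takes over 61 s, if anything falls off the work surface, if the arm or the gripper's body presses on something with over 40 N, if the wrist force passes 120 N, or if a joint passes its speed limit or range.

## Working session

There is one attempt and no reset: what is moved stays moved. The work goes in short steps, each a Python script; the robot and the scene stay as the last script left them, time stands still between calls to the robot, and variables do not carry over. Pictures are saved under pics/ and viewed, at most 10 in all, crops included, and the job is handed in when it is done.

```bash
mkdir -p pics; ls; python3 - <<'E'
from rig import robot
import cv2,numpy as np
for n in("top","side"):
    p,d=robot.grab_frame(n); cv2.imwrite(f"pics/{n}0.png",p[:,:,::-1]); np.savez(f"pics/{n}0.npz",p=p,d=d)
    i=robot.camera_info(n); print(n,i["vfov"],i["cx"],i["cy"],np.round(i["view"],3).tolist())
E
```

```text
pics
top 44.189943065098475 258.4474237732002 189.36378988530615 [[-0.003, -1.0, -0.001, -0.122], [-0.999, 0.003, -0.049, 0.571], [0.049, 0.001, -0.999, 1.474], [0.0, 0.0, 0.0, 1.0]]
side 47.40693832781713 248.70525825882132 191.10752148579974 [[0.997, 0.073, 0.002, -0.558], [0.033, -0.418, -0.908, 0.01], [-0.066, 0.906, -0.419, 1.622], [0.0, 0.0, 0.0, 1.0]]
```

View pics/top0.png

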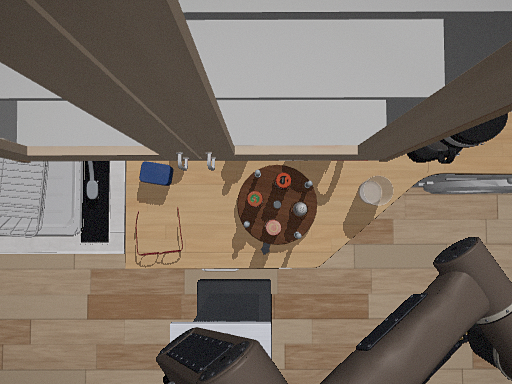

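View pics/side0.png

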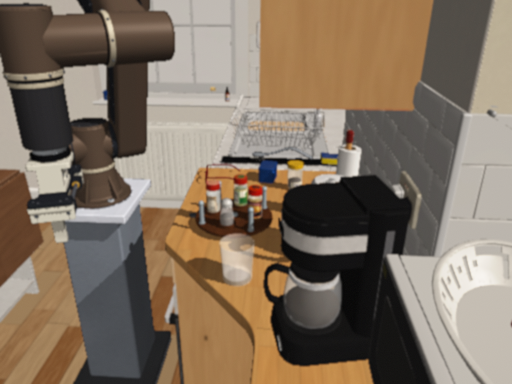

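Top view: carousel hub is at about (277,205), pointer tip (265,250), shaker (300,210), posts (257,174), (308,184), (298,235), (247,224). The shaker must turn clockwise, right to front. Next I measure it.

```bash
cat > h.py <<'E'
import numpy as np,cv2
from rig import robot
def cloud(n,d):
    i=robot.camera_info(n); f=d.shape[0]/2/np.tan(np.radians(i["vfov"]/2))
    v,u=np.mgrid[:d.shape[0],:d.shape[1]]
    c=np.stack([(u-i["cx"])/f*d,(v-i["cy"])/f*d,d],-1)
    V=np.array(i["view"]); return (c-V[:3,3])@V[:3,:3]
def proj(n,P):
    i=robot.camera_info(n); f=192/np.tan(np.radians(i["vfov"]/2))
    V=np.array(i["view"]); c=np.asarray(P)@V[:3,:3].T+V[:3,3]
    return c[...,:2]/c[...,2:]*f+[i["cx"],i["cy"]]
E
python3 - <<'E'
from h import *
z=np.load("pics/top0.npz"); W=cloud("top",z["d"])
for n,u,v in [("hub",277,205),("tip",265,250),("shaker",300,210),("pA",257,174),("pB",308,184),("pC",298,235),("pD",247,224),("redR",284,180),("jL",255,199),("jF",273,228),("glass",371,191),("tin",156,173),("cabinet edge",300,157),("cab2",100,157),("cab top",260,140)]:
    w=W[v-3:v+4,u-3:u+4].reshape(-1,3); k=w[:,2].argmax(); print(n,np.round(W[v,u],3),"hi",np.round(w[k],3), np.round(w[w[:,2]>w[k,2]-.01].mean(0),3))
# board points
m=(W[...,2]>.022)&(W[...,2]<.036)&(np.hypot(W[...,0]-.62,W[...,1]+.16)<.25)
pts=W[m][:,:2]; print(len(pts),pts.min(0),pts.max(0)); print(cv2.minEnclosingCircle(pts.astype(np.float32)))
p=z["p"][140:275,190:410]; cv2.imwrite("pics/crop0.png",cv2.resize(p,None,fx=3.6,fy=3.6,interpolation=cv2.INTER_CUBIC)[:,:,::-1])
E
```

```text
hub [ 0.521 -0.181  0.037] hi [ 0.527 -0.184  0.044] [ 0.524 -0.18   0.037]
tip [ 0.38  -0.144  0.009] hi [ 0.377 -0.134  0.012] [ 0.381 -0.144  0.007]
shaker [ 0.505 -0.245  0.12 ] hi [ 0.498 -0.125  1.5  ] [ 0.498 -0.125  1.5  ]
pA [ 0.611 -0.12   0.107] hi [ 0.617 -0.123  0.109] [ 0.616 -0.12   0.104]
pB [ 0.582 -0.271  0.101] hi [ 0.498 -0.125  1.5  ] [ 0.498 -0.125  1.5  ]
pC [ 0.431 -0.24   0.103] hi [ 0.498 -0.125  1.5  ] [ 0.498 -0.125  1.5  ]
pD [ 0.464 -0.09   0.105] hi [ 0.461 -0.087  0.109] [ 0.463 -0.087  0.103]
redR [ 0.591 -0.198  0.138] hi [ 0.582 -0.189  0.142] [ 0.591 -0.198  0.136]
jL [ 0.537 -0.114  0.138] hi [ 0.528 -0.12   0.141] [ 0.537 -0.114  0.136]
jF [ 0.453 -0.165  0.14 ] hi [ 0.453 -0.174  0.14 ] [ 0.453 -0.165  0.135]
glass [ 0.565 -0.479  0.007] hi [ 0.571 -0.477  0.016] [ 0.564 -0.478  0.01 ]
tin [0.619 0.188 0.065] hi [0.628 0.196 0.069] [0.619 0.188 0.063]
cabinet edge [ 0.612 -0.21   0.525] hi [ 0.612 -0.208  0.574] [ 0.613 -0.206  0.572]
cab2 [0.612 0.2   0.536] hi [0.614 0.194 0.573] [0.613 0.189 0.57 ]
cab top [ 0.65  -0.128  0.509] hi [ 0.498 -0.125  1.5  ] [ 0.498 -0.125  1.5  ]
3799 [ 0.39999885 -0.30278448] [ 0.64631796 -0.05657216]
((0.5234039425849915, -0.18061140179634094), 0.12462955713272095)
```

View pics/crop0.png

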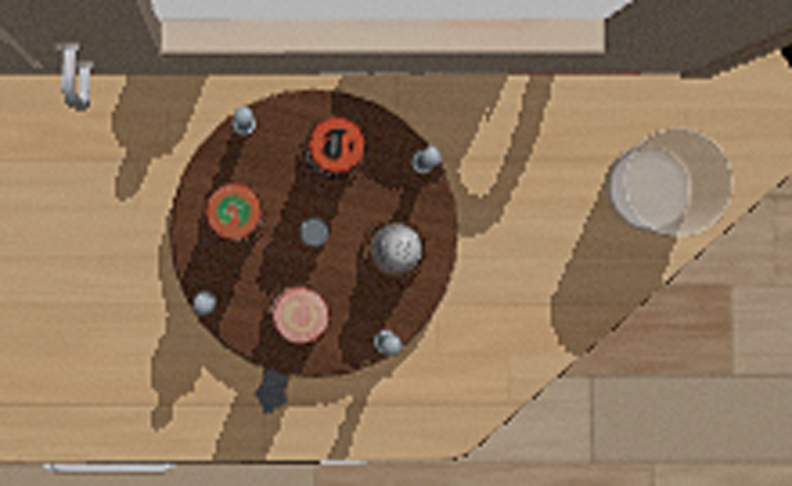

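The crop shows the hub, four posts, three red-capped jars and the grey shaker on the right. The pointer is front-left at about (270,395) in the crop. From the posts, the shaker's cup sits at about 258° about the axis and the pointer at about 166°, so I need roughly −92°. I'll push the front-right post (213°) clockwise across the front, and first check the IK.

```bash
cat >> h.py <<'E'
C=np.array([.5235,-.1805]); R=.112
def ang(p): return np.degrees(np.arctan2(p[...,1]-C[1],p[...,0]-C[0]))%360
def pose(a,z,s=1,r=R):
    a=np.radians(a); er=np.array([np.cos(a),np.sin(a),0]); et=np.array([-er[1],er[0],0])
    return np.r_[C+r*er[:2],z], np.stack([s*et,s*er,[0,0,-1]],1)
def posts():
    "post tops: blobs 0.09..0.115 high at r~.112 -> mean angle mod 90"
    _,d=robot.grab_frame("top"); W=cloud("top",d); r=np.hypot(*(W[...,:2]-C).transpose(2,0,1))
    m=(W[...,2]>.096)&(W[...,2]<.115)&(abs(r-R)<.014)
    n,l,st,_=cv2.connectedComponentsWithStats(m.astype(np.uint8))
    return [(int(st[k,4]),round(float(ang(W[l==k].mean(0))),1)) for k in range(1,n)]
E
python3 - <<'E'
from h import *
z=np.load("pics/top0.npz"); W=cloud("top",z["d"]); r=np.hypot(*(W[...,:2]-C).transpose(2,0,1)); a=ang(W)
m=(r>.128)&(r<.17)&(abs(a-166)<14)&(W[...,2]<.03)&(z["p"].max(-1)<75)
print("pointer",m.sum(),ang(W[m].mean(0)),np.median(a[m])); print(posts(),robot.read_t())
for s in(1,-1):
    for A,Z in((232,.2),(232,.085),(180,.085),(130,.085)):
        q=robot.ik(*pose(A,Z,s)); print(s,A,Z,None if q is None else np.round(q,0))
E
```

```text
pointer 66 165.1097661199303 164.9738921653462
[(23, 32.7), (26, 302.6), (24, 122.9), (24, 212.5)] 0.15
1 232 0.2 [ -9.   8. -20.   0. -62.  61.]
1 232 0.085 [ -9.  15. -28.   0. -47.  61.]
1 180 0.085 [  2.   8. -38.   0. -44.  -2.]
1 130 0.085 [ 13.   9. -36.   0. -45. -63.]
-1 232 0.2 [  -9.    8.  -20.    0.  -62. -119.]
-1 232 0.085 [  -9.   15.  -28.    0.  -47. -119.]
-1 180 0.085 None
-1 130 0.085 [ 13.   9. -36.   0. -45. 117.]
```

```bash
python3 - <<'E'
from h import *
robot.move_gripper(0.0)
robot.goto(*pose(232,.2)); p,o=pose(232,.085); robot.servo_line(p,o,speed=.08)
print(robot.read_t(),robot.read_force())
for A in list(range(226,136,-6))+[139]:
    robot.servo_line(*pose(A,.085),speed=.035)
    f=np.linalg.norm(robot.read_force()); 
    if A%4==0: print(A,round(f,1))
    if f>12: print("stop",A,f); break
p,d=robot.grab_frame("top"); cv2.imwrite("pics/t1.png",cv2.resize(p[140:275,190:410],None,fx=3.6,fy=3.6)[:,:,::-1])
print(posts(),robot.read_t(),robot.read_position())
E
```

```text
4.8 [ 0.44459999 -0.07461388  0.21510894]
220 0.5
208 0.5
196 1.1
184 0.8
172 0.5
160 0.8
148 1.3
[(26, 39.9), (26, 309.5), (21, 219.7)] 12.4667 [ 0.43892894 -0.10712532  0.08502584]
```

View pics/t1.png

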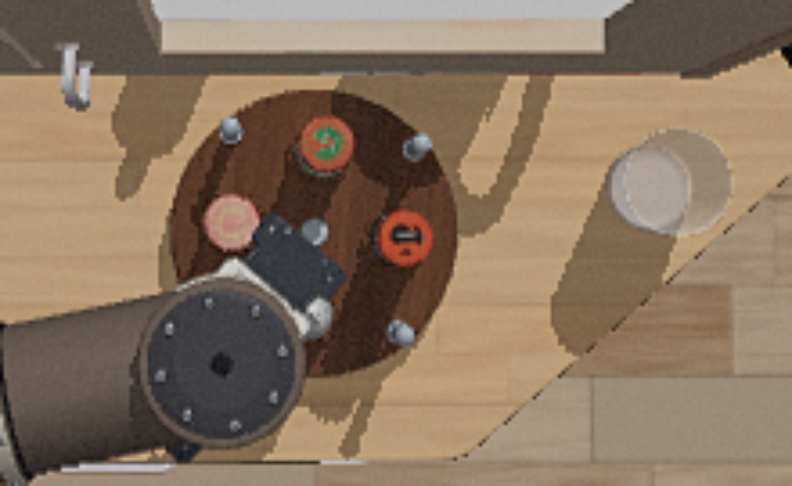

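The board has turned about 83°. The jars are upright and the shaker is partly hidden at (318,315). The pushed post is at 129.7° and has to reach 120.1°, so the finger goes from 139° to about 129.5°. Then I retreat backwards and up.

```bash
python3 - <<'E'
from h import *
for A in (135,132,129.8): robot.servo_line(*pose(A,.085),speed=.02)
robot.dwell(.3); print(posts())
robot.servo_line(*pose(133,.085),speed=.03)
p,o=pose(133,.2); robot.servo_line(p,o,speed=.1)
robot.goto([.25,-.5,.25],o)
p,d=robot.grab_frame("top"); W=cloud("top",d); cv2.imwrite("pics/t2.png",cv2.resize(p[140:275,190:410],None,fx=3.6,fy=3.6)[:,:,::-1])
print(posts(),robot.read_t())
r=np.hypot(*(W[...,:2]-C).transpose(2,0,1)); m=(W[...,2]>.105)&(W[...,2]<.126)&(abs(r-.07)<.03)&(abs(ang(W)-165)<25)
c=W[m].mean(0); print("shaker",m.sum(),c,ang(c),np.hypot(*(c[:2]-C)))
E
```

```text
[(25, 30.6), (26, 300.6), (26, 210.2)]
[(26, 30.5), (24, 300.5), (23, 120.4), (25, 210.3)] 17.575
shaker 102 [ 0.4559956  -0.16315346  0.11508773] 165.58856890711692 0.06969753182791252
```

View pics/t2.png

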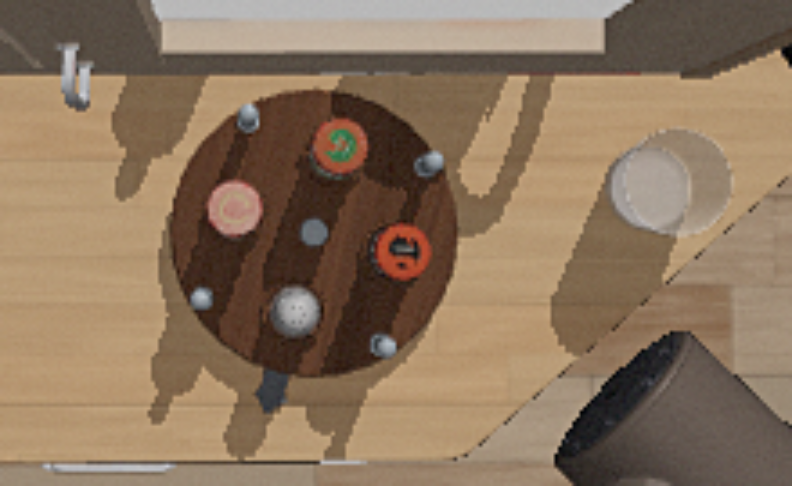

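The shaker (296,312) lines up with the hub and the pointer (272,390): it measures 165.6° against the pointer's 165.1°. All the jars are upright and the arm is clear.

```bash
python3 -c "
from rig import robot
print(robot.job_done())"
```

```text
the job is handed in; nothing more can be done
None
```

The salt shaker is at the front, within about 0.5° of the pointer; the jars are upright, the carousel is at rest and the arm is clear. I handed the job in at about 18 s, and no verdict came back.

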